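Press a sleeve home with the ratchet press

TASK

Two bench ratchet presses stand on the worktop; one is loaded with a copper pipe, a fitting and a brass sleeve, the other is empty. On the loaded one, pump the lever until the jaw has pushed the sleeve fully home against the shoulder of the fitting, then press the release tab so that the jaw springs all the way back and leaves the sleeve home. Do not push the sleeve or the jaw by hand.

Things in the scene. Friction and masses are not known exactly. Their poses are not given: they have to be found in the camera images.
- pump_pad (a point): Top centre of the black pad (40x50 mm) ending the loaded press's lever, on the robot side, 130 mm up at rest; moves with it. Push it straight down 34 mm to its stop (3-12 N; it drifts up to 5 mm), let it spring fully up, repeat. A full push gains one 9 mm tooth, a shorter one maybe none. With the sleeve home it stops hard about 28 mm down. 4 to 5 pushes. An empty twin press is beside it.
- release_tab (a point): Top centre of the loaded press's black release tab (a round bar 18 mm thick, 46 mm wide across the press), between ratchet head and jaw, 200 mm from the pump pad, 99 mm up; moves with it. Pushed straight down 13 mm to its stop (3-10 N; it drifts 10 mm towards the jaw) it lifts the pawls; held so for half a second, the sprung jaw slides fully back. It springs up by itself.
- press_jaw: Steel fork, 48 mm wide, 10 mm thick, top 82 mm above the table, astride the pipe on a toothed bar. Origin: centre of its front face on the pipe's axis, 60 mm up; +x is the way it advances (from pump pad to shoulder), z up. Fully back its origin is 66.5 mm short of the shoulder; it starts there or 1 tooth forward. Against the sleeve when home it is 22 mm short.
- sleeve: Brass sleeve, 34 mm across with a 37 mm collar, 22 mm long, on the 15 mm copper pipe of the loaded press; stiff to slide, stays where it is pushed. Origin: centre of its front face, on the pipe's axis 60 mm above the table; +x points at the shoulder.
- shoulder (a point): Centre of the face of the fitting's brass shoulder (40 mm across), fixed in the anvil at the loaded press's far end, on the pipe's axis 60 mm above the table; +x is the way the jaw advances. The sleeve is home when its origin is here; it starts 18 to 25 mm short. The bolted-down press is 70 mm wide, its grey ratchet head 115 mm high.

How it is judged:
By the outcome, as a careful person would: the job done as asked, in the order asked, and still so for the second after the job is handed in, with the robot touching nothing.
It also fails if it takes over 45 s, if anything falls off the work surface, if the arm or the gripper's body presses on something with over 40 N, if the wrist force passes 120 N, or if a joint passes its speed limit or range.

ROBOT

A 6-joint arm with a two-finger parallel gripper is mounted at the origin on the work surface. World frame = base frame: x ahead of the robot, y to its left, z up, the work surface at z = 0. Lengths are in m, angles in rad, forces in N, time in s.
With the tool pointing down it reaches from about 0.225 to 0.875 m from the base axis. Payload 3.4 kg.
Tool frame: the origin (TCP) lies at the very end of the fingers, on their centre line; the grasp point (between the pads) lies 19 mm behind it; z points along the fingers, y is the line along which they close (so a half turn about z gives the same grasp; the last joint's range is limited). The gripper opens to 85 mm and grips with 20 to 120 N. Pads are 22 mm wide; open, the fingers measure 114 mm over their backs; the gripper's body (76 mm by 85 mm) begins 54 mm behind the grasp point. The pads swing forward as they close: fully open they stand 13 mm farther back than shut.
Start: joints at [1.023, 0.276, 1.505, -0, 1.361, -0.121], TCP at [0.238, 0.523, 0.231] pointing down, gripper open.
Joint ranges: [-2.89, 2.89], [-0.75, 2.08], [0.22, 2.7], [-1.18, 4.32], [0.11, 2.71], [-2.7, 2.7]. Speed limits (rad/s): [2.57, 2.57, 3.14, 3.14, 3.14, 3.14].

INTERFACE

Orientations are given as a unit quaternion [w, x, y, z].
In Python, from rig import get_state, optics, sign_off gives the robot as it stands.
- The arm moves only by the tool send_rows, never from a script. Its argument "increments" is a list of rows, each an object with "gripper": the gripper's target within -1 to 1 (shut at 1, half-way at 0, fully open at -1); "linear": the shift along the world's x, y, z in m, a list of three; "delta_rot": the turn, a rotation vector about the world's x, y, z in rad, a list of three. In form: [{"gripper": gripper, "linear": [dx, dy, dz], "delta_rot": [rx, ry, rz]}, ...]. A call has 1 to 8 rows; each row is the pose to reach, as a shift and turn from the pose commanded when the call began; what a row does not reach only later rows make up. A row lasts 1/10 s, in which the tool goes at most 50 mm and 8.59 degrees, less where a joint would pass 70% of its speed; a pose out of reach is approached as far as the arm can. A call with a gripper value outside its range is refused whole. The fingers move at their own pace and stop on an object; "newtons" is the grip in N (left out, the last holds). Time passes only in rows, so rows that repeat a pose let the fingers close. It gives the time, the measured TCP pose, the force, the opening and the grip force at its end, in the units of the state.
- get_state(): the state, without advancing time (a new reading comes with each control period).
- optics.get_image(name): name is "scene" or "top" or "wrist"; returns a dict with "pixels" (400x640x3 uint8, blue, green, red), "K" (3x3 intrinsics, pixels), "k1" (the pictures are not rectified: a ray, as slopes to the right and down, at radius r is drawn at 1 + k1 r^2 times it, then the intrinsics apply), "rvec" (rotation vector, rad) and "tvec" (3), from world to camera coordinates, as OpenCV has them; the wrist camera has in their place "T_tool_cam" (4x4, takes a point from camera to tool coordinates, whose origin is the TCP and whose axes are the flange's). Camera axes: x right, y down, z forward; pixel columns grow to the right and rows downward; lengths in m; the calibration is good to about 2 mm. A picture is of the moment at which its call begins: read the wrist's pose just before it. There is no depth.
- sign_off(): hands the job in; it is judged then, once.
The state is a dict: "clock": time; "qpos": joint angles; "qd": joint speeds; "effort": joint torques, N m; "position": TCP position; "ee_rot": TCP orientation; "contact_force": force on the tool from outside, world axes, zero at the start; "moment": the same for the moment, N m; "width": finger opening in m; "gripper_force": force on a finger pad.
Only numpy, scipy, OpenCV 4.12 (cv2) and the standard library are available. Lean on these libraries where they do the work, as an engineer would, in place of code of your own. Each camera call takes 0.05 s, during which the arm holds its last target. There are 200 camera calls.

## Working session

There is one attempt and no reset: what is moved stays moved. The work goes in short steps, Python scripts to look and compute and a tool call to move; the robot and the scene stay as the last step left them, time stands still between calls to the robot, and variables do not carry over. Pictures are saved under pics/ and viewed, at most 10 in all, crops included, and the job is handed in when it is done.

Besides the shell and the picture viewer there is one more tool, called after ">>>" in YAML: its name, and indented under it one key for each argument. send_rows: Moves the arm, as the interface text tells. Its arguments: {"type":"object","properties":{"increments":{"type":"array"},"newtons":{"type":"number"}},"required":["increments"]}

```bash
mkdir -p pics; cat > h.py <<'E'
import numpy as np, cv2
from rig import get_state, optics
def ray(im,u,v):
    K=im["K"];d=np.array([(u-K[0][2])/K[0][0],(v-K[1][2])/K[1][1]]);s=d.copy()
    for _ in range(20): s=d/(1+im["k1"]*(s@s))
    R=cv2.Rodrigues(np.array(im["rvec"],float))[0];t=np.array(im["tvec"],float).ravel()
    return -R.T@t, R.T@np.array([s[0],s[1],1])
def onz(im,u,v,z):
    c,d=ray(im,u,v); return c+d*(z-c[2])/d[2]
def proj(im,p):
    R=cv2.Rodrigues(np.array(im["rvec"],float))[0];q=R@np.array(p)+np.array(im["tvec"],float).ravel()
    s=q[:2]/q[2]; s=s*(1+im["k1"]*(s@s)); K=im["K"]
    return np.array([K[0][0]*s[0]+K[0][2],K[1][1]*s[1]+K[1][2]])
E
python3 - <<'E'
from h import *
import pickle
d={}
for n in("scene","top"):
    d[n]=optics.get_image(n); cv2.imwrite(f"pics/{n}0.png",d[n]["pixels"])
    print(n,ray(d[n],320,200))
pickle.dump(d,open("d0.pkl","wb"))
print(get_state())
E
```

```text
scene (array([ 1.15563174, -0.71104054,  0.74468834]), array([-0.51320267,  0.63321996, -0.57943173]))
top (array([ 0.51831821, -0.0330629 ,  1.32754221]), array([ 0.0527086 ,  0.00447498, -0.99861561]))
{'clock': 0.1, 'qpos': array([ 1.02296937e+00,  2.76568186e-01,  1.50601730e+00,  5.91577373e-06,
        1.36071012e+00, -1.20986736e-01]), 'qd': array([ 0.00071655,  0.00055873, -0.00643894, -0.00077998,  0.00033935,
       -0.00145739]), 'effort': array([-7.47551658e-04, -4.17699122e+01, -2.46407086e+01, -2.01687417e-04,
        5.89025803e-03,  5.03399775e-07]), 'position': array([0.23779447, 0.5230028 , 0.23050115]), 'ee_rot': array([-2.82194360e-04,  2.11804175e-01,  9.77311755e-01, -8.03359985e-04]), 'contact_force': array([-0.20688301, -0.25759803,  0.12233421]), 'moment': array([ 0.0423942 ,  0.01903333, -0.04089153]), 'gripper_force': 0.0, 'width': 0.08564829174502572}
```

View pics/scene0.png

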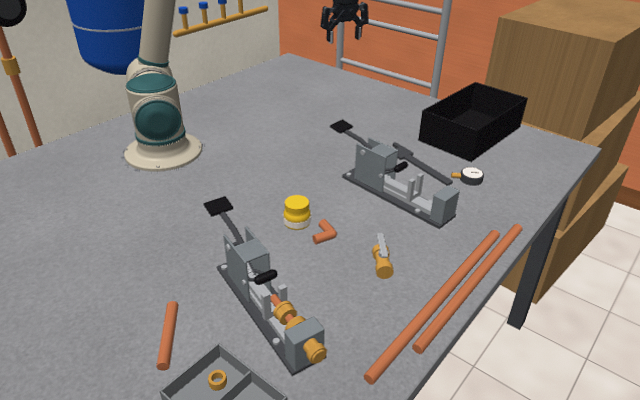

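View pics/top0.png

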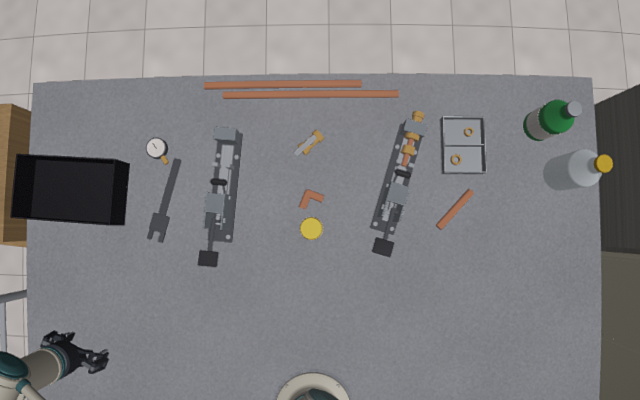

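The loaded press has its pad at about (384,247) in top and (218,205) in scene. Its tab is at about (402,173) in top and (264,276) in scene, and the copper and brass lie beyond it. The empty twin is to the left in the top view. Next I'll measure the pad and tab by masks.

```bash
python3 - <<'E'
from h import *
import pickle
d=pickle.load(open("d0.pkl","rb"))
def dark(im,x0,y0,x1,y1,th=45):
    m=(im["pixels"].max(2)<th).astype(np.uint8); k=np.zeros_like(m);k[y0:y1,x0:x1]=m[y0:y1,x0:x1]
    n,l,s,c=cv2.connectedComponentsWithStats(k)
    i=1+np.argmax(s[1:,4]); print(s[i],c[i]); return c[i],l==i
pts={}
for nm,bt,bs,z in(("pad",(365,232,405,265),(198,192,240,222),.13),("tab",(390,163,415,183),(248,264,282,288),.099)):
    ct,mt=dark(d["top"],*bt); cs,ms=dark(d["scene"],*bs)
    a=onz(d["top"],*ct,z);b=onz(d["scene"],*cs,z)
    ca,da=ray(d["top"],*ct);cb,db=ray(d["scene"],*cs)
    s=np.linalg.lstsq(np.c_[da,-db],cb-ca,rcond=None)[0]
    print(nm,a,b,"tri",ca+da*s[0],cb+db*s[1])
    ys,xs=np.nonzero(mt); P=np.array([onz(d["top"],x,y,z)[:2] for x,y in zip(xs,ys)],np.float32); print(cv2.minAreaRect(P))
    pts[nm]=a
v=pts["tab"]-pts["pad"]; print(np.linalg.norm(v[:2]),np.degrees(np.arctan2(v[1],v[0])))
E
python3 - <<'E'
import cv2
a=cv2.imread("pics/top0.png")[95:270,355:440];b=cv2.imread("pics/scene0.png")[190:375,190:340]
a=cv2.resize(a,None,fx=3.2,fy=3.2,interpolation=cv2.INTER_CUBIC);b=cv2.resize(b,(int(150*3.03),560),interpolation=cv2.INTER_CUBIC)
cv2.imwrite("pics/c0.png",cv2.hconcat([a,b]))
E
```

```text
Traceback (most recent call last):
ValueError: attempt to get argmax of an empty sequence
```

View pics/c0.png

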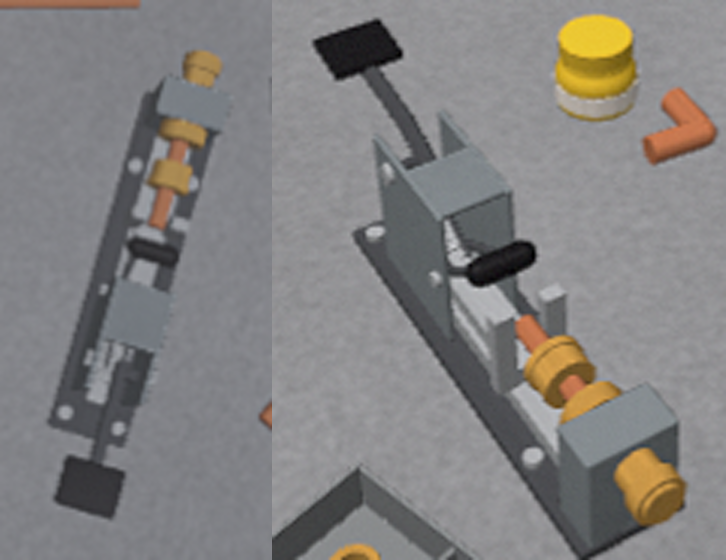

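The crop confirms it: pad, grey head, black tab bar, fork (two prongs), then sleeve, shoulder and anvil. The pad is a bit lighter in the top view, so the mask needs a higher threshold.

```bash
cat > m.py <<'E'
from h import *
def dark(im,x0,y0,x1,y1,th):
    m=(im["pixels"].max(2)<th).astype(np.uint8); k=np.zeros_like(m);k[y0:y1,x0:x1]=m[y0:y1,x0:x1]
    k=cv2.morphologyEx(k,cv2.MORPH_OPEN,np.ones((3,3),np.uint8))
    n,l,s,c=cv2.connectedComponentsWithStats(k)
    i=1+np.argmax(s[1:,4]); print(s[i],c[i]); return c[i],l==i
E
python3 - <<'E'
from m import *
import pickle
d=pickle.load(open("d0.pkl","rb"))
pts={}
for nm,bt,bs,z,t in(("pad",(365,232,405,265),(198,192,240,222),.13,60),("tab",(390,163,415,183),(248,264,282,288),.095,55)):
    print(d["top"]["pixels"][bt[1]:bt[3],bt[0]:bt[2]].max(2).min())
    ct,mt=dark(d["top"],*bt,t); cs,ms=dark(d["scene"],*bs,45)
    a=onz(d["top"],*ct,z);b=onz(d["scene"],*cs,z)
    ca,da=ray(d["top"],*ct);cb,db=ray(d["scene"],*cs)
    s=np.linalg.lstsq(np.c_[da,-db],cb-ca,rcond=None)[0]
    print(nm,a,b,"tri",ca+da*s[0],cb+db*s[1])
    ys,xs=np.nonzero(mt); P=np.array([onz(d["top"],x,y,z)[:2] for x,y in zip(xs,ys)],np.float32); print(cv2.minAreaRect(P))
    pts[nm]=a
v=pts["tab"]-pts["pad"]; print(np.linalg.norm(v[:2]),np.degrees(np.arctan2(v[1],v[0])))
# brass pieces & fork, top view (full-res px from crop/3.2)
for nm,(u,v),z in(("sleeve front-top mid",(172/3.2+355,162/3.2+95),.078),("shoulder",(184/3.2+355,143/3.2+95),.078),("anvil end",(200/3.2+355,60/3.2+95),.06)):
    print(nm,onz(d["top"],u,v,z))
E
```

```text
47
[373 238  20  14 153] [381.41176471 243.75163399]
[205 197  27  19 324] [217.90123457 205.87345679]
pad [ 0.46949162 -0.18218183  0.13      ] [ 0.46716685 -0.18950591  0.13      ] tri [ 0.46937    -0.18255325  0.12701727] [ 0.46475151 -0.18767621  0.12784349]
((0.46757474541664124, -0.18495066463947296), (0.048267580568790436, 0.03282352164387703), 89.37908172607422)
42Traceback (most recent call last):
  File "<stdin>", line 7, in <module>
  File "m.py", line 6, in dark
    i=1+np.argmax(s[1:,4]); print(s[i],c[i]); return c[i],l==i
        ~~~~~~~~~^^^^^^^^^
    return _wrapfunc(a, 'argmax', axis=axis, out=out, **kwds)
    return bound(*args, **kwds)
ValueError: attempt to get argmax of an empty sequence
```

```bash
sed -i 's/^    k=cv2.morph.*$//' m.py; python3 - <<'E'
from m import *
import pickle
d=pickle.load(open("d0.pkl","rb"))
pts={}
for nm,bt,bs,z,t in(("pad",(365,236,405,265),(198,192,240,222),.13,75),("tab",(394,167,413,179),(248,264,282,288),.095,62)):
    ct,mt=dark(d["top"],*bt,t); cs,ms=dark(d["scene"],*bs,45)
    a=onz(d["top"],*ct,z);b=onz(d["scene"],*cs,z)
    ca,da=ray(d["top"],*ct);cb,db=ray(d["scene"],*cs)
    s=np.linalg.lstsq(np.c_[da,-db],cb-ca,rcond=None)[0]
    print(nm,a,b,"tri",ca+da*s[0],cb+db*s[1])
    ys,xs=np.nonzero(mt); P=np.array([onz(d["top"],x,y,z)[:2] for x,y in zip(xs,ys)],np.float32); print(cv2.minAreaRect(P))
    pts[nm]=a
v=pts["tab"]-pts["pad"]; print(np.linalg.norm(v[:2]),np.degrees(np.arctan2(v[1],v[0])))
for nm,(u,v),z in(("sleeve front-top mid",(172/3.2+355,162/3.2+95),.078),("shoulder",(184/3.2+355,143/3.2+95),.078),("anvil end",(200/3.2+355,60/3.2+95),.06)):
    print(nm,onz(d["top"],u,v,z))
E
```

```text
[372 238  22  19 287] [382.67944251 246.75261324]
[204 197  29  19 328] [217.90243902 205.86890244]
pad [ 0.46187862 -0.18531195  0.13      ] [ 0.46715679 -0.18949392  0.13      ] tri [ 0.46166284 -0.18589403  0.12542159] [ 0.46196543 -0.18556126  0.12536502]
((0.4621678292751312, -0.18535837531089783), (0.04784669727087021, 0.03897741809487343), 74.04362487792969)
[395 170  16   9  83] [402.6746988  173.54216867]
[253 270  24  14 196] [265.23469388 276.53061224]
tab [ 0.65127833 -0.24528264  0.095     ] [ 0.6565954  -0.24845029  0.095     ] tri [ 0.65179145 -0.24610165  0.0902433 ] [ 0.65288885 -0.24501444  0.09017449]
((0.6515021324157715, -0.24449211359024048), (0.04092409089207649, 0.016008365899324417), 72.9378890991211)
0.19866739189979676 -17.569639444881677
sleeve front-top mid [ 0.72819994 -0.26619959  0.078     ]
shoulder [ 0.74427924 -0.27673275  0.078     ]
anvil end [ 0.81946712 -0.29596483  0.06      ]
```

>>> send_rows:
  increments:
    - {"gripper":1,"linear":[0.225,-0.709,0.03],"delta_rot":[0,0,0.133]}
    - {"gripper":1,"linear":[0.225,-0.709,0.03],"delta_rot":[0,0,0.133]}
    - {"gripper":1,"linear":[0.225,-0.709,0.03],"delta_rot":[0,0,0.133]}
    - {"gripper":1,"linear":[0.225,-0.709,0.03],"delta_rot":[0,0,0.133]}
    - {"gripper":1,"linear":[0.225,-0.709,0.03],"delta_rot":[0,0,0.133]}
    - {"gripper":1,"linear":[0.225,-0.709,0.03],"delta_rot":[0,0,0.133]}
    - {"gripper":1,"linear":[0.225,-0.709,0.03],"delta_rot":[0,0,0.133]}
    - {"gripper":1,"linear":[0.225,-0.709,0.03],"delta_rot":[0,0,0.133]}

```text
clock: 0.9
position: [0.3588, 0.1406, 0.2474]
ee_rot: [0.0, 0.146, 0.989, 0.0]
contact_force: [0.5, -0.7, -0.2]
width: 0.0002
gripper_force: 0.0
```

>>> send_rows:
  increments:
    - {"gripper":1,"linear":[0.104,-0.327,0.003],"delta_rot":[0,0,0]}
    - {"gripper":1,"linear":[0.104,-0.327,0.003],"delta_rot":[0,0,0]}
    - {"gripper":1,"linear":[0.104,-0.327,0.003],"delta_rot":[0,0,0]}
    - {"gripper":1,"linear":[0.104,-0.327,0.003],"delta_rot":[0,0,0]}
    - {"gripper":1,"linear":[0.104,-0.327,0.003],"delta_rot":[0,0,0]}
    - {"gripper":1,"linear":[0.104,-0.327,0.003],"delta_rot":[0,0,0]}
    - {"gripper":1,"linear":[0.104,-0.327,0.003],"delta_rot":[0,0,0]}
    - {"gripper":1,"linear":[0.104,-0.327,0.003],"delta_rot":[0,0,0]}

```text
clock: 1.7
position: [0.4646, -0.1899, 0.2496]
ee_rot: [0.0, 0.149, 0.989, -0.001]
contact_force: [-1.2, 1.1, 0.6]
width: -0.0
gripper_force: 0.0
```

```bash
python3 - <<'E'
from m import *
import pickle
s=get_state();w=optics.get_image("wrist");pickle.dump((s,w),open("w1.pkl","wb"))
print(s["position"],s["ee_rot"],s["contact_force"],w["T_tool_cam"])
cv2.imwrite("pics/w1.png",w["pixels"])
E
```

```text
[ 0.46455813 -0.18985875  0.24961858] [ 4.18688932e-04  1.48880513e-01  9.88854352e-01 -1.22012005e-03] [-1.23636709  1.12461767  0.64037299] [[-1.32747009e-03 -9.57788708e-01 -2.87470048e-01  7.29218253e-02]
 [ 9.99999028e-01 -1.39387430e-03  2.63271418e-05 -2.62517928e-04]
 [-4.25912951e-04 -2.87469734e-01  9.57789628e-01 -1.42730195e-01]
 [ 0.00000000e+00  0.00000000e+00  0.00000000e+00  1.00000000e+00]]
```

View pics/w1.png

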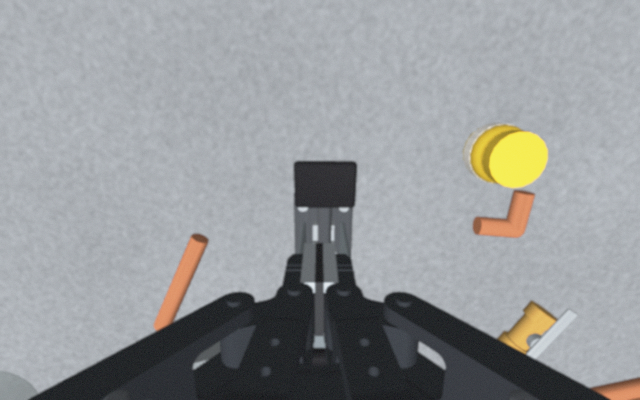

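The wrist view shows the pad at about (325,184), clear of the fingers. I'll locate it from this view.

```bash
cat >> m.py <<'E'
from scipy.spatial.transform import Rotation as Ro
def addpose(s,w):
    q=s["ee_rot"];T=np.eye(4);T[:3,:3]=Ro.from_quat([q[1],q[2],q[3],q[0]]).as_matrix();T[:3,3]=s["position"]
    C=np.linalg.inv(T@np.array(w["T_tool_cam"])); w["rvec"]=cv2.Rodrigues(C[:3,:3])[0];w["tvec"]=C[:3,3]; return w
E
python3 - <<'E'
from m import *
import pickle
s,w=pickle.load(open("w1.pkl","rb"));addpose(s,w)
c,mk=dark(w,280,150,370,205,70)
print(onz(w,*c,.13))
ys,xs=np.nonzero(mk);P=np.array([onz(w,x,y,.13)[:2] for x,y in zip(xs,ys)],np.float32);print(cv2.minAreaRect(P))
E
```

```text
[ 295  162   61   43 2564] [324.73517941 182.86388456]
[ 0.45938786 -0.18392873  0.13      ]
((0.4597841501235962, -0.18410757184028625), (0.04782060161232948, 0.034394778311252594), 72.82177734375)
```

>>> send_rows:
  increments:
    - {"gripper":1,"linear":[0,0,-0.05],"delta_rot":[0,0,0]}
    - {"gripper":1,"linear":[0,0,-0.09],"delta_rot":[0,0,0]}
    - {"gripper":1,"linear":[0,0,-0.113],"delta_rot":[0,0,0]}
    - {"gripper":1,"linear":[0,0,-0.113],"delta_rot":[0,0,0]}

```text
clock: 2.15
position: [0.4598, -0.1815, 0.1343]
ee_rot: [-0.004, 0.146, 0.989, 0.002]
contact_force: [-1.0, 0.2, 0.0]
width: 0.0001
gripper_force: 0.0
```

>>> send_rows:
  increments:
    - {"gripper":1,"linear":[0,0,0],"delta_rot":[0,0,0]}
    - {"gripper":1,"linear":[0,0,0],"delta_rot":[0,0,0]}

```text
clock: 2.35
position: [0.464, -0.1845, 0.1392]
ee_rot: [0.002, 0.146, 0.989, -0.0]
contact_force: [0.3, 0.6, 0.4]
width: -0.0001
gripper_force: 0.0
```

>>> send_rows:
  increments:
    - {"gripper":1,"linear":[0,0,-0.01],"delta_rot":[0,0,0]}
    - {"gripper":1,"linear":[0,0,-0.02],"delta_rot":[0,0,0]}
    - {"gripper":1,"linear":[0,0,-0.03],"delta_rot":[0,0,0]}
    - {"gripper":1,"linear":[0,0,-0.037],"delta_rot":[0,0,0]}
    - {"gripper":1,"linear":[0,0,-0.041],"delta_rot":[0,0,0]}
    - {"gripper":1,"linear":[0,0,-0.041],"delta_rot":[0,0,0]}

```text
clock: 2.95
position: [0.4618, -0.1842, 0.0959]
ee_rot: [-0.001, 0.146, 0.989, 0.0]
contact_force: [-4.7, 0.2, 4.0]
width: 0.0001
gripper_force: 2.5
```

>>> send_rows:
  increments:
    - {"gripper":1,"linear":[0,0,-0.002],"delta_rot":[0,0,0]}
    - {"gripper":1,"linear":[0,0,-0.004],"delta_rot":[0,0,0]}
    - {"gripper":1,"linear":[0,0,-0.004],"delta_rot":[0,0,0]}

```text
clock: 3.25
position: [0.4619, -0.1843, 0.0952]
ee_rot: [-0.001, 0.146, 0.989, -0.0]
contact_force: [-11.0, 3.6, 27.1]
width: 0.0001
gripper_force: 14.4
```

>>> send_rows:
  increments:
    - {"gripper":1,"linear":[0,0,0.015],"delta_rot":[0,0,0]}
    - {"gripper":1,"linear":[0,0,0.03],"delta_rot":[0,0,0]}
    - {"gripper":1,"linear":[0,0,0.045],"delta_rot":[0,0,0]}
    - {"gripper":1,"linear":[0,0,0.055],"delta_rot":[0,0,0]}
    - {"gripper":1,"linear":[0,0,0.055],"delta_rot":[0,0,0]}
    - {"gripper":1,"linear":[0,0,0.055],"delta_rot":[0,0,0]}

```text
clock: 3.85
position: [0.463, -0.1844, 0.1469]
ee_rot: [-0.0, 0.146, 0.989, 0.0]
contact_force: [-0.4, 0.6, 0.4]
width: 0.0002
gripper_force: 0.0
```

```bash
cat > look.py <<'E'
import sys; from m import *
n=sys.argv[1]; a=optics.get_image("scene")["pixels"]
b=cv2.imread("pics/scene0.png")
c=[cv2.resize(x[235:375,210:335],None,fx=3.1,fy=3.1,interpolation=cv2.INTER_CUBIC) for x in (b,a)]
cv2.imwrite(f"pics/{n}.png",cv2.hconcat(c)); s=get_state(); print(s["position"],s["contact_force"])
E
python3 look.py s1
```

```text
[ 0.46266799 -0.18424419  0.1466114 ] [ 0.34507226  0.36900272 -1.21571911]
```

View pics/s1.png

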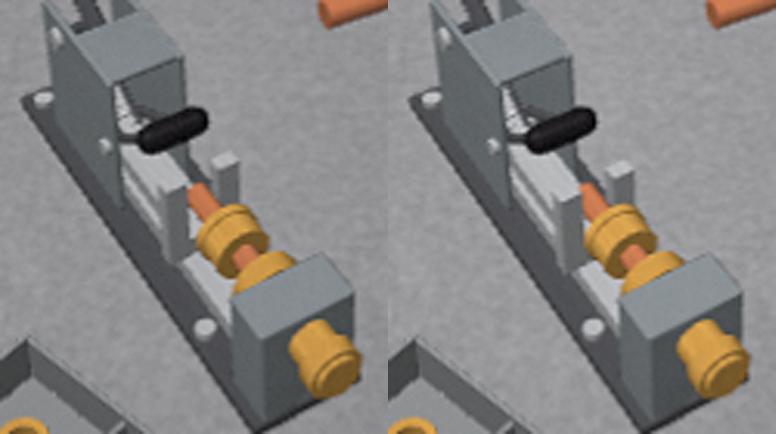

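The left fork prong moved from (173,187) to (179,195), so the jaw gained one tooth. Second push next.

>>> send_rows:
  increments:
    - {"gripper":1,"linear":[0,0,-0.015],"delta_rot":[0,0,0]}
    - {"gripper":1,"linear":[0,0,-0.025],"delta_rot":[0,0,0]}
    - {"gripper":1,"linear":[0,0,-0.035],"delta_rot":[0,0,0]}
    - {"gripper":1,"linear":[0,0,-0.045],"delta_rot":[0,0,0]}
    - {"gripper":1,"linear":[0,0,-0.052],"delta_rot":[0,0,0]}
    - {"gripper":1,"linear":[0,0,-0.055],"delta_rot":[0,0,0]}
    - {"gripper":1,"linear":[0,0,-0.055],"delta_rot":[0,0,0]}

```text
clock: 4.6
position: [0.4615, -0.1839, 0.0951]
ee_rot: [-0.001, 0.146, 0.989, 0.0]
contact_force: [-11.9, 3.2, 27.8]
width: 0.0
gripper_force: 14.8
```

>>> send_rows:
  increments:
    - {"gripper":1,"linear":[0,0,0.015],"delta_rot":[0,0,0]}
    - {"gripper":1,"linear":[0,0,0.03],"delta_rot":[0,0,0]}
    - {"gripper":1,"linear":[0,0,0.045],"delta_rot":[0,0,0]}
    - {"gripper":1,"linear":[0,0,0.055],"delta_rot":[0,0,0]}
    - {"gripper":1,"linear":[0,0,0.055],"delta_rot":[0,0,0]}
    - {"gripper":1,"linear":[0,0,0.055],"delta_rot":[0,0,0]}

```text
clock: 5.2
position: [0.463, -0.1845, 0.147]
ee_rot: [0.0, 0.146, 0.989, 0.0]
contact_force: [-0.4, 0.5, 0.1]
width: -0.0001
gripper_force: 0.0
```

>>> send_rows:
  increments:
    - {"gripper":1,"linear":[0,0,-0.015],"delta_rot":[0,0,0]}
    - {"gripper":1,"linear":[0,0,-0.025],"delta_rot":[0,0,0]}
    - {"gripper":1,"linear":[0,0,-0.035],"delta_rot":[0,0,0]}
    - {"gripper":1,"linear":[0,0,-0.045],"delta_rot":[0,0,0]}
    - {"gripper":1,"linear":[0,0,-0.052],"delta_rot":[0,0,0]}
    - {"gripper":1,"linear":[0,0,-0.055],"delta_rot":[0,0,0]}
    - {"gripper":1,"linear":[0,0,-0.055],"delta_rot":[0,0,0]}

```text
clock: 5.9
position: [0.4611, -0.1838, 0.095]
ee_rot: [-0.002, 0.146, 0.989, 0.0]
contact_force: [-10.9, 4.4, 29.3]
width: -0.0003
gripper_force: 15.4
```

>>> send_rows:
  increments:
    - {"gripper":1,"linear":[0,0,0.015],"delta_rot":[0,0,0]}
    - {"gripper":1,"linear":[0,0,0.03],"delta_rot":[0,0,0]}
    - {"gripper":1,"linear":[0,0,0.045],"delta_rot":[0,0,0]}
    - {"gripper":1,"linear":[0,0,0.055],"delta_rot":[0,0,0]}
    - {"gripper":1,"linear":[0,0,0.055],"delta_rot":[0,0,0]}
    - {"gripper":1,"linear":[0,0,0.055],"delta_rot":[0,0,0]}

```text
clock: 6.5
position: [0.4627, -0.1843, 0.1468]
ee_rot: [-0.0, 0.146, 0.989, 0.0]
contact_force: [-0.4, -0.2, -0.8]
width: 0.0002
gripper_force: 0.0
```

```bash
python3 look.py s3
```

```text
[ 0.46248647 -0.18419108  0.14648601] [-0.27869313 -0.22790787 -0.19726437]
```

View pics/s3.png

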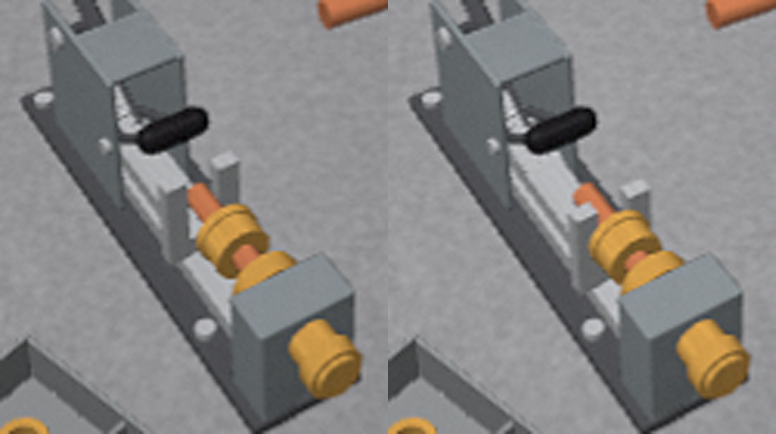

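After three pushes the prong has reached (583-388,215) and the fork now touches the sleeve, which has only just begun to move. I'll do the next push in stages in case the hard stop comes.

>>> send_rows:
  increments:
    - {"gripper":1,"linear":[0,0,-0.015],"delta_rot":[0,0,0]}
    - {"gripper":1,"linear":[0,0,-0.025],"delta_rot":[0,0,0]}
    - {"gripper":1,"linear":[0,0,-0.035],"delta_rot":[0,0,0]}
    - {"gripper":1,"linear":[0,0,-0.043],"delta_rot":[0,0,0]}
    - {"gripper":1,"linear":[0,0,-0.048],"delta_rot":[0,0,0]}
    - {"gripper":1,"linear":[0,0,-0.048],"delta_rot":[0,0,0]}

```text
clock: 7.15
position: [0.4606, -0.1836, 0.0981]
ee_rot: [-0.003, 0.146, 0.989, 0.001]
contact_force: [-3.7, 0.9, 4.7]
width: -0.0002
gripper_force: 2.4
```

>>> send_rows:
  increments:
    - {"gripper":1,"linear":[0,0,-0.004],"delta_rot":[0,0,0]}
    - {"gripper":1,"linear":[0,0,-0.007],"delta_rot":[0,0,0]}
    - {"gripper":1,"linear":[0,0,-0.007],"delta_rot":[0,0,0]}

```text
clock: 7.45
position: [0.4612, -0.1838, 0.0951]
ee_rot: [-0.001, 0.146, 0.989, 0.0]
contact_force: [-11.1, 3.6, 26.5]
width: -0.0001
gripper_force: 14.1
```

>>> send_rows:
  increments:
    - {"gripper":1,"linear":[0,0,0.015],"delta_rot":[0,0,0]}
    - {"gripper":1,"linear":[0,0,0.03],"delta_rot":[0,0,0]}
    - {"gripper":1,"linear":[0,0,0.045],"delta_rot":[0,0,0]}
    - {"gripper":1,"linear":[0,0,0.055],"delta_rot":[0,0,0]}
    - {"gripper":1,"linear":[0,0,0.055],"delta_rot":[0,0,0]}
    - {"gripper":1,"linear":[0,0,0.055],"delta_rot":[0,0,0]}

```text
clock: 8.05
position: [0.4629, -0.1844, 0.147]
ee_rot: [-0.0, 0.146, 0.989, 0.0]
contact_force: [-0.3, 0.6, -0.2]
width: 0.0003
gripper_force: 0.0
```

>>> send_rows:
  increments:
    - {"gripper":1,"linear":[0,0,-0.015],"delta_rot":[0,0,0]}
    - {"gripper":1,"linear":[0,0,-0.025],"delta_rot":[0,0,0]}
    - {"gripper":1,"linear":[0,0,-0.035],"delta_rot":[0,0,0]}
    - {"gripper":1,"linear":[0,0,-0.043],"delta_rot":[0,0,0]}
    - {"gripper":1,"linear":[0,0,-0.048],"delta_rot":[0,0,0]}
    - {"gripper":1,"linear":[0,0,-0.048],"delta_rot":[0,0,0]}

```text
clock: 8.65
position: [0.4604, -0.1836, 0.0987]
ee_rot: [-0.003, 0.146, 0.989, 0.001]
contact_force: [-5.9, 1.2, 10.0]
width: -0.0002
gripper_force: 5.5
```

>>> send_rows:
  increments:
    - {"gripper":1,"linear":[0,0,-0.002],"delta_rot":[0,0,0]}
    - {"gripper":1,"linear":[0,0,-0.003],"delta_rot":[0,0,0]}
    - {"gripper":1,"linear":[0,0,-0.003],"delta_rot":[0,0,0]}

```text
clock: 8.95
position: [0.4604, -0.1836, 0.0963]
ee_rot: [-0.003, 0.146, 0.989, 0.001]
contact_force: [-5.9, 1.8, 10.3]
width: 0.0003
gripper_force: 5.4
```

>>> send_rows:
  increments:
    - {"gripper":1,"linear":[0,0,-0.002],"delta_rot":[0,0,0]}
    - {"gripper":1,"linear":[0,0,-0.004],"delta_rot":[0,0,0]}
    - {"gripper":1,"linear":[0,0,-0.004],"delta_rot":[0,0,0]}

```text
clock: 9.25
position: [0.4604, -0.1836, 0.095]
ee_rot: [-0.002, 0.146, 0.989, 0.0]
contact_force: [-11.5, 3.7, 30.7]
width: -0.0006
gripper_force: 16.0
```

>>> send_rows:
  increments:
    - {"gripper":1,"linear":[0,0,0.015],"delta_rot":[0,0,0]}
    - {"gripper":1,"linear":[0,0,0.03],"delta_rot":[0,0,0]}
    - {"gripper":1,"linear":[0,0,0.045],"delta_rot":[0,0,0]}
    - {"gripper":1,"linear":[0,0,0.055],"delta_rot":[0,0,0]}
    - {"gripper":1,"linear":[0,0,0.055],"delta_rot":[0,0,0]}
    - {"gripper":1,"linear":[0,0,0.055],"delta_rot":[0,0,0]}

```text
clock: 9.85
position: [0.4626, -0.1843, 0.1467]
ee_rot: [-0.0, 0.146, 0.989, 0.0]
contact_force: [-0.4, 0.9, 0.4]
width: 0.0003
gripper_force: 0.0
```

```bash
python3 look.py s5
```

```text
[ 0.46238884 -0.18417698  0.14643017] [-0.00155255 -0.33991559  0.10656454]
```

View pics/s5.png

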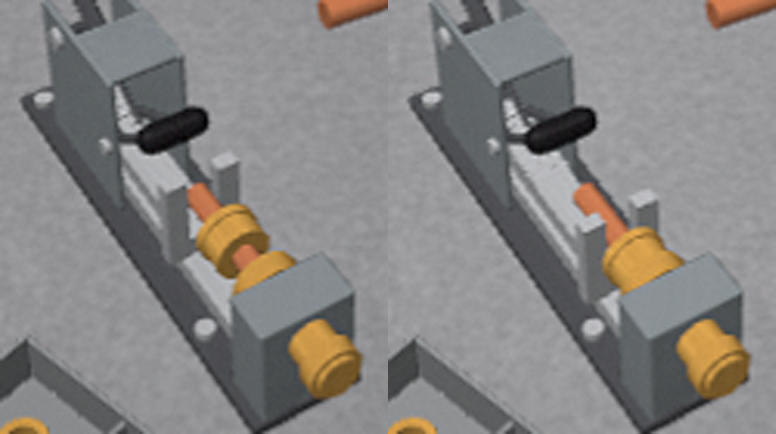

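The sleeve now looks flush with the shoulder, or nearly so, at about (640-388,260). A staged push will show whether the hard stop comes at 28 mm.

>>> send_rows:
  increments:
    - {"gripper":1,"linear":[0,0,-0.015],"delta_rot":[0,0,0]}
    - {"gripper":1,"linear":[0,0,-0.025],"delta_rot":[0,0,0]}
    - {"gripper":1,"linear":[0,0,-0.035],"delta_rot":[0,0,0]}
    - {"gripper":1,"linear":[0,0,-0.042],"delta_rot":[0,0,0]}
    - {"gripper":1,"linear":[0,0,-0.046],"delta_rot":[0,0,0]}
    - {"gripper":1,"linear":[0,0,-0.046],"delta_rot":[0,0,0]}

```text
clock: 10.5
position: [0.4611, -0.1837, 0.1009]
ee_rot: [-0.002, 0.146, 0.989, 0.001]
contact_force: [-4.5, 0.8, 7.1]
width: -0.0002
gripper_force: 3.7
```

>>> send_rows:
  increments:
    - {"gripper":1,"linear":[0,0,-0.001],"delta_rot":[0,0,0]}
    - {"gripper":1,"linear":[0,0,-0.002],"delta_rot":[0,0,0]}
    - {"gripper":1,"linear":[0,0,-0.002],"delta_rot":[0,0,0]}

```text
clock: 10.8
position: [0.4611, -0.1838, 0.0996]
ee_rot: [-0.002, 0.146, 0.989, 0.0]
contact_force: [-7.2, 1.5, 10.3]
width: -0.0001
gripper_force: 5.5
```

>>> send_rows:
  increments:
    - {"gripper":1,"linear":[0,0,-0.001],"delta_rot":[0,0,0]}
    - {"gripper":1,"linear":[0,0,-0.002],"delta_rot":[0,0,0]}
    - {"gripper":1,"linear":[0,0,-0.002],"delta_rot":[0,0,0]}

```text
clock: 11.1
position: [0.4611, -0.1837, 0.0982]
ee_rot: [-0.002, 0.146, 0.989, 0.0]
contact_force: [-7.6, 3.1, 12.6]
width: 0.0004
gripper_force: 7.5
```

>>> send_rows:
  increments:
    - {"gripper":1,"linear":[0,0,-0.002],"delta_rot":[0,0,0]}
    - {"gripper":1,"linear":[0,0,-0.003],"delta_rot":[0,0,0]}
    - {"gripper":1,"linear":[0,0,-0.003],"delta_rot":[0,0,0]}

```text
clock: 11.4
position: [0.4611, -0.1838, 0.096]
ee_rot: [-0.002, 0.146, 0.989, 0.0]
contact_force: [-9.2, 3.6, 19.5]
width: -0.0006
gripper_force: 10.5
```

>>> send_rows:
  increments:
    - {"gripper":1,"linear":[0,0,-0.001],"delta_rot":[0,0,0]}
    - {"gripper":1,"linear":[0,0,-0.002],"delta_rot":[0,0,0]}
    - {"gripper":1,"linear":[0,0,-0.002],"delta_rot":[0,0,0]}

```text
clock: 11.7
position: [0.4612, -0.1838, 0.0952]
ee_rot: [-0.001, 0.146, 0.989, 0.0]
contact_force: [-10.9, 3.7, 26.9]
width: -0.0004
gripper_force: 14.7
```

>>> send_rows:
  increments:
    - {"gripper":1,"linear":[0,0,0.015],"delta_rot":[0,0,0]}
    - {"gripper":1,"linear":[0,0,0.03],"delta_rot":[0,0,0]}
    - {"gripper":1,"linear":[0,0,0.045],"delta_rot":[0,0,0]}
    - {"gripper":1,"linear":[0,0,0.055],"delta_rot":[0,0,0]}
    - {"gripper":1,"linear":[0,0,0.055],"delta_rot":[0,0,0]}
    - {"gripper":1,"linear":[0,0,0.055],"delta_rot":[0,0,0]}

```text
clock: 12.3
position: [0.463, -0.1844, 0.147]
ee_rot: [0.0, 0.146, 0.989, 0.0]
contact_force: [-0.0, 0.1, -0.5]
width: 0.0001
gripper_force: 0.0
```

```bash
cat > cmp.py <<'E'
# prong-top/sleeve positions along the axis in the scene view
import sys; from m import *
im=optics.get_image("scene"); p=im["pixels"]; cv2.imwrite(f"pics/{sys.argv[1]}.png",p)
u=np.array([.956,-.292]);t=np.array([.652,-.245])
hsv=cv2.cvtColor(p,cv2.COLOR_BGR2HSV)
print("tab->px",proj(im,[*t,.099]))
# top ridge of the sleeve/pipe: sample along axis at pipe top, print hue class
row=""
for s in np.arange(0.0,.14,.002):
    q=proj(im,[*(t+u*s),.075]); h=hsv[int(round(q[1])),int(round(q[0]))]; row+=f"{int(s*1000)}:{h[0]},{h[1]},{h[2]} "
print(row)
E
python3 cmp.py s6full; python3 look.py s6; python3 - <<'E'
import cv2
a=[cv2.imread(f"pics/{n}.png")[:,388:] for n in("s5","s6")];cv2.imwrite("pics/s56.png",cv2.hconcat(a))
E
```

```text
tab->px [264.65488649 272.72776206]
0:100,29,53 2:98,20,102 4:98,20,101 6:101,20,102 8:90,15,99 10:105,19,105 12:105,19,105 14:99,19,95 16:95,19,82 18:95,19,82 20:120,16,79 22:102,17,76 24:105,12,82 26:108,17,76 28:105,18,83 30:105,18,83 32:170,18,86 34:10,152,185 36:10,150,160 38:10,153,190 40:11,155,186 42:10,155,179 44:10,155,179 46:10,154,176 48:10,153,193 50:10,147,154 52:10,155,191 54:10,156,180 56:9,134,131 58:10,154,176 60:10,153,173 62:11,154,192 64:9,133,146 66:10,153,188 68:10,155,179 70:9,136,129 72:10,152,176 74:10,158,166 76:10,151,191 78:14,139,174 80:19,166,218 82:18,166,218 84:18,164,199 86:18,164,199 88:18,161,220 90:18,164,216 92:18,163,216 94:18,163,219 96:18,163,219 98:18,163,216 100:18,164,215 102:18,163,213 104:18,166,210 106:18,163,210 108:18,161,214 110:18,162,215 112:18,162,215 114:18,140,140 116:104,28,153 118:102,17,149 120:101,19,151 122:99,17,149 124:106,19,150 126:102,17,148 128:104,19,148 130:98,21,149 132:102,17,149 134:103,20,151 136:102,22,151 138:102,17,149 
[ 0.46250962 -0.18421745  0.14650699] [ 0.1752771   0.35194217 -0.57831028]
```

View pics/s56.png

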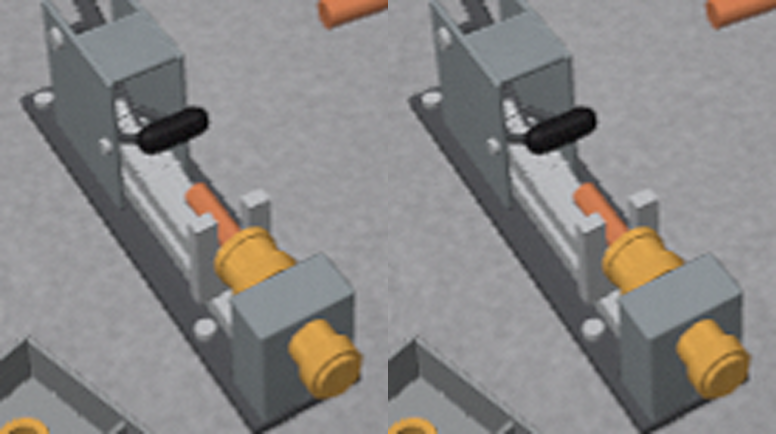

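```bash
cat > prof.py <<'E'
from m import *
import pickle,sys
im0=pickle.load(open("d0.pkl","rb"))["scene"]
def prof(f,zs=.077,lat=0):
    p=cv2.imread(f);hsv=cv2.cvtColor(p,cv2.COLOR_BGR2HSV);u=np.array([.956,-.292]);n=np.array([.292,.956]);t=np.array([.652,-.245])
    S=np.arange(0,.125,.0005);Q=np.array([proj(im0,[*(t+u*s+n*lat),zs]) for s in S],np.float32)
    g=cv2.remap(p,Q[:,:1].copy(),Q[:,1:].copy(),cv2.INTER_CUBIC)
    return S,cv2.cvtColor(g,cv2.COLOR_BGR2HSV)[:,0],g[:,0]
if __name__=="__main__":
  for f in sys.argv[1:]:
    S,h,_=prof(f)
    c=np.where(h[:,1]<90,0,np.where(h[:,0]<14,1,2)); e=np.nonzero(np.diff(c))[0]
    print(f,"axis top:",[(round(S[i]*1000,1),"gpb"[c[i]]+">"+"gpb"[c[i+1]]) for i in e])
    for lat in(.019,-.019):
        S,h,g=prof(f,.082,lat); v=g.max(1).astype(int); e=[(round(S[i]*1000,1),v[i+2]-v[i-2]) for i in range(2,len(S)-2) if abs(v[i+2]-v[i-2])>25]
        print(" prong",lat,e)
E
python3 prof.py pics/scene0.png pics/s6full.png
```

```text
pics/scene0.png axis top: [(np.float64(35.0), 'g>p'), (np.float64(57.5), 'p>b'), (np.float64(91.0), 'b>p'), (np.float64(99.5), 'p>b'), (np.float64(116.0), 'b>g')]
 prong 0.019 [(np.float64(2.5), np.int64(35)), (np.float64(3.0), np.int64(57)), (np.float64(3.5), np.int64(74)), (np.float64(4.0), np.int64(85)), (np.float64(4.5), np.int64(86)), (np.float64(5.0), np.int64(76)), (np.float64(5.5), np.int64(61)), (np.float64(6.0), np.int64(44)), (np.float64(6.5), np.int64(29)), (np.float64(35.0), np.int64(-41)), (np.float64(35.5), np.int64(-54)), (np.float64(36.0), np.int64(-64)), (np.float64(36.5), np.int64(-67)), (np.float64(37.0), np.int64(-59)), (np.float64(37.5), np.int64(-47)), (np.float64(38.0), np.int64(-28))]
 prong -0.019 [(np.float64(1.0), np.int64(39)), (np.float64(1.5), np.int64(52)), (np.float64(2.0), np.int64(55)), (np.float64(2.5), np.int64(59)), (np.float64(3.0), np.int64(63)), (np.float64(3.5), np.int64(55)), (np.float64(4.0), np.int64(43)), (np.float64(34.0), np.int64(-26)), (np.float64(34.5), np.int64(-35)), (np.float64(35.0), np.int64(-41)), (np.float64(35.5), np.int64(-4
[... 2201 characters left out ...]
(-39)), (np.float64(86.5), np.int64(27)), (np.float64(87.0), np.int64(45)), (np.float64(87.5), np.int64(67)), (np.float64(88.0), np.int64(81)), (np.float64(88.5), np.int64(75)), (np.float64(89.0), np.int64(63)), (np.float64(89.5), np.int64(45)), (np.float64(90.0), np.int64(30)), (np.float64(92.5), np.int64(-26)), (np.float64(93.0), np.int64(-35)), (np.float64(93.5), np.int64(-40)), (np.float64(94.0), np.int64(-37)), (np.float64(94.5), np.int64(-26)), (np.float64(96.5), np.int64(34)), (np.float64(97.0), np.int64(40)), (np.float64(97.5), np.int64(34)), (np.float64(119.0), np.int64(-43)), (np.float64(119.5), np.int64(-56)), (np.float64(120.0), np.int64(-59)), (np.float64(120.5), np.int64(-37))]
```

>>> send_rows:
  increments:
    - {"gripper":1,"linear":[0,0,0.04],"delta_rot":[0,0,0]}
    - {"gripper":1,"linear":[0.02,-0.006,0.08],"delta_rot":[0,0,0]}
    - {"gripper":1,"linear":[0.065,-0.02,0.1],"delta_rot":[0,0,0]}
    - {"gripper":1,"linear":[0.11,-0.034,0.1],"delta_rot":[0,0,0]}
    - {"gripper":1,"linear":[0.155,-0.048,0.1],"delta_rot":[0,0,0]}
    - {"gripper":1,"linear":[0.2,-0.062,0.1],"delta_rot":[0,0,0]}
    - {"gripper":1,"linear":[0.24,-0.075,0.1],"delta_rot":[0,0,0]}
    - {"gripper":1,"linear":[0.265,-0.083,0.1],"delta_rot":[0,0,0]}

```text
clock: 13.2
position: [0.7305, -0.2682, 0.2445]
ee_rot: [-0.001, 0.146, 0.989, 0.0]
contact_force: [-0.4, 0.3, 0.2]
width: -0.0002
gripper_force: 0.0
```

>>> send_rows:
  increments:
    - {"gripper":1,"linear":[0.01,-0.003,0],"delta_rot":[0,0,0]}
    - {"gripper":1,"linear":[0.01,-0.003,0],"delta_rot":[0,0,0]}
    - {"gripper":1,"linear":[0.01,-0.003,0],"delta_rot":[0,0,0]}

```text
clock: 13.5
position: [0.7374, -0.2703, 0.2459]
ee_rot: [-0.001, 0.146, 0.989, 0.0]
contact_force: [-0.5, 0.7, 0.7]
width: -0.0001
gripper_force: 0.0
```

```bash
python3 - <<'E'
from m import *
import pickle
s=get_state();w=optics.get_image("wrist");pickle.dump((s,w),open("w2.pkl","wb"))
print(s["position"],s["ee_rot"]); cv2.imwrite("pics/w2.png",w["pixels"])
E
```

```text
[ 0.73740452 -0.27026987  0.24592339] [-1.31511855e-03  1.46328777e-01  9.89235055e-01  4.07310384e-04]
```

View pics/w2.png

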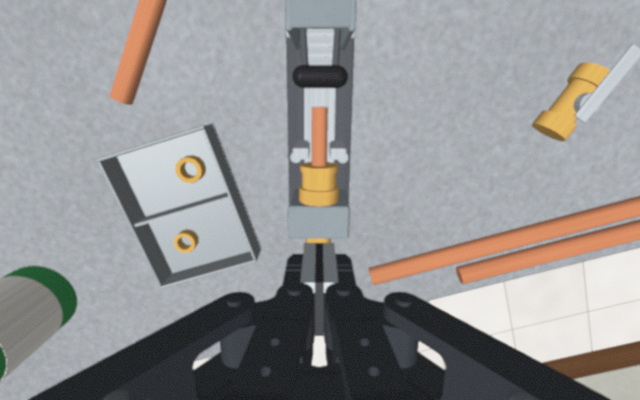

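The view from above shows the jaw prongs at rows ~148-162, sleeve brass from row ~164, and the wider shoulder at ~188-206, with no pipe between them. The tab is at (320,76). I'll get distances from the width profile.

```bash
python3 - <<'E'
from m import *
import pickle
s,w=pickle.load(open("w2.pkl","rb"));addpose(s,w)
p=w["pixels"];h=cv2.cvtColor(p,cv2.COLOR_BGR2HSV)
u=np.array([.956,-.292]);t=np.array([.652,-.245])
S=lambda x,y,z:round(float((onz(w,x,y,z)[:2]-t)@u)*1000,1)
for y in range(140,212):
    r=h[y,270:370];b=np.nonzero((r[:,0]>14)&(r[:,0]<28)&(r[:,1]>100))[0]
    g=p[y,290:304].max(1)
    print(y,len(b),int(h[y,320,0]),int(h[y,320,2]),"prong",int(g.max()),"S.078",S(320,y,.078),"S.082",S(298,y,.082)) if y%1==0 and (y>146) else 0
c,mk=dark(w,285,58,355,95,60);print("tab",onz(w,*c,.095),onz(w,*c,.099))
print("head front edge s",S(320,28,.115))
E
```

```text
147 0 11 217 prong 141 S.078 60.2 S.082 59.7
148 0 11 220 prong 178 S.078 61.2 S.082 60.6
149 0 10 219 prong 209 S.078 62.1 S.082 61.5
150 0 11 217 prong 217 S.078 63.0 S.082 62.4
151 0 11 218 prong 217 S.078 63.9 S.082 63.3
152 0 11 219 prong 216 S.078 64.8 S.082 64.2
153 0 11 219 prong 216 S.078 65.7 S.082 65.1
154 0 11 219 prong 216 S.078 66.7 S.082 66.0
155 0 10 218 prong 217 S.078 67.6 S.082 66.9
156 0 10 220 prong 216 S.078 68.5 S.082 67.9
157 0 10 218 prong 216 S.078 69.4 S.082 68.8
158 0 10 218 prong 216 S.078 70.3 S.082 69.7
159 0 11 219 prong 216 S.078 71.3 S.082 70.6
160 0 10 220 prong 214 S.078 72.2 S.082 71.5
161 0 10 217 prong 207 S.078 73.1 S.082 72.4
162 0 11 218 prong 179 S.078 74.1 S.082 73.4
163 3 10 220 prong 137 S.078 75.0 S.082 74.3
164 18 11 217 prong 116 S.078 75.9 S.082 75.2
165 21 11 204 prong 134 S.078 76.9 S.082 76.1
166 27 13 177 prong 165 S.078 77.8 S.082 77.1
167 38 17 155 prong 201 S.078 78.8 S.082 78.0
168 38 19 188 prong 220 S.078 79.7 S.082 78.9
169 38 20 222 prong 222 S.078 80.6 S.082 79.8
170 38 20 229 prong 221 S.078 81.6 S.082 80.8
171 36 21 230
[... 1365 characters left out ...]
.078 110.7 S.082 109.5
201 37 20 224 prong 220 S.078 111.7 S.082 110.5
202 36 20 225 prong 211 S.078 112.7 S.082 111.5
203 34 20 224 prong 178 S.078 113.7 S.082 112.5
204 29 20 222 prong 134 S.078 114.7 S.082 113.5
205 19 18 210 prong 115 S.078 115.7 S.082 114.5
206 0 17 181 prong 143 S.078 116.7 S.082 115.5
207 0 60 159 prong 164 S.078 117.8 S.082 116.5
208 0 99 168 prong 172 S.078 118.8 S.082 117.5
209 0 102 173 prong 177 S.078 119.8 S.082 118.5
210 0 99 174 prong 175 S.078 120.8 S.082 119.5
211 0 105 175 prong 176 S.078 121.8 S.082 120.5
[293  65  54  23 964] [320.21369295  76.25829876]
tab [ 0.65297102 -0.24364809  0.095     ] [ 0.653174   -0.24372882  0.099     ]
head front edge s -31.4
```

Sleeve back edge to shoulder edge reads about 22.5 mm, which fits home. The jaw has settled about 5 mm behind the sleeve, though, so I'll push once more and look while holding the lever down to confirm.

>>> send_rows:
  increments:
    - {"gripper":1,"linear":[-0.045,0.014,0],"delta_rot":[0,0,0]}
    - {"gripper":1,"linear":[-0.09,0.028,0],"delta_rot":[0,0,0]}
    - {"gripper":1,"linear":[-0.135,0.042,0],"delta_rot":[0,0,0]}
    - {"gripper":1,"linear":[-0.18,0.056,0],"delta_rot":[0,0,0]}
    - {"gripper":1,"linear":[-0.22,0.069,0],"delta_rot":[0,0,0]}
    - {"gripper":1,"linear":[-0.26,0.081,-0.02],"delta_rot":[0,0,0]}
    - {"gripper":1,"linear":[-0.275,0.086,-0.06],"delta_rot":[0,0,0]}
    - {"gripper":1,"linear":[-0.275,0.086,-0.09],"delta_rot":[0,0,0]}

```text
clock: 14.35
position: [0.4585, -0.1824, 0.1573]
ee_rot: [-0.0, 0.147, 0.989, 0.0]
contact_force: [-0.9, -0.2, 0.3]
width: -0.0001
gripper_force: 0.0
```

>>> send_rows:
  increments:
    - {"gripper":1,"linear":[0,0,-0.01],"delta_rot":[0,0,0]}
    - {"gripper":1,"linear":[0,0,-0.02],"delta_rot":[0,0,0]}
    - {"gripper":1,"linear":[0,0,-0.03],"delta_rot":[0,0,0]}
    - {"gripper":1,"linear":[0,0,-0.04],"delta_rot":[0,0,0]}
    - {"gripper":1,"linear":[0,0,-0.048],"delta_rot":[0,0,0]}
    - {"gripper":1,"linear":[0,0,-0.054],"delta_rot":[0,0,0]}
    - {"gripper":1,"linear":[0,0,-0.057],"delta_rot":[0,0,0]}
    - {"gripper":1,"linear":[0,0,-0.057],"delta_rot":[0,0,0]}

```text
clock: 15.15
position: [0.462, -0.1844, 0.1006]
ee_rot: [-0.001, 0.146, 0.989, 0.0]
contact_force: [-5.9, 0.6, 8.1]
width: 0.0002
gripper_force: 4.3
```

```bash
python3 cmp.py hold >/dev/null; python3 prof.py pics/hold.png
```

```text
pics/hold.png axis top: [(np.float64(35.0), 'g>p'), (np.float64(78.5), 'p>b'), (np.float64(115.5), 'b>g')]
 prong 0.019 [(np.float64(2.5), np.int64(38)), (np.float64(3.0), np.int64(59)), (np.float64(3.5), np.int64(75)), (np.float64(4.0), np.int64(85)), (np.float64(4.5), np.int64(85)), (np.float64(5.0), np.int64(77)), (np.float64(5.5), np.int64(60)), (np.float64(6.0), np.int64(44)), (np.float64(6.5), np.int64(30)), (np.float64(70.5), np.int64(26)), (np.float64(71.0), np.int64(28)), (np.float64(80.0), np.int64(-46)), (np.float64(80.5), np.int64(-66)), (np.float64(81.0), np.int64(-73)), (np.float64(81.5), np.int64(-66)), (np.float64(82.0), np.int64(-50)), (np.float64(82.5), np.int64(-30)), (np.float64(119.0), np.int64(-26))]
 prong -0.019 [(np.float64(1.0), np.int64(47)), (np.float64(1.5), np.int64(62)), (np.float64(2.0), np.int64(66)), (np.float64(2.5), np.int64(68)), (np.float64(3.0), np.int64(69)), (np.float64(3.5), np.int64(59)), (np.float64(4.0), np.int64(45)), (np.float64(79.0), np.int64(-29)), (np.float64(79.5), np.int64(-43)), (np.float64(80.0), np.int64(-54)), (np.float64(80.5), np.int64(-58)), (np.float64(81.0), np.int64(-52)), (np.float64(81.5), np.int64(-40)), (np.float64(82.0), np.int64(-27)), (np.float64(87.0), np.int64(31)), (np.float64(87.5), np.int64(55)), (np.float64(88.0), np.int64(79)), (np.float64(88.5), np.int64(84)), (np.float64(89.0), np.int64(76)), (np.float64(89.5), np.int64(60)), (np.float64(90.0), np.int64(44)), (np.float64(90.5), np.int64(30)), (np.float64(92.5), np.int64(-31)), (np.float64(93.0), np.int64(-41)), (np.float64(93.5), np.int64(-44)), (np.float64(94.0), np.int64(-38)), (np.float64(96.5), np.int64(36)), (np.float64(97.0), np.int64(41)), (np.float64(97.5), np.int64(37)), (np.float64(98.0), np.int64(28)), (np.float64(118.5), np.int64(-27)), (np.float64(119.0), np.int64(-46)), (np.float64(119.5), np.int64(-60)), (np.float64(120.0), np.int64(-61)), (np.float64(120.5), np.int64(-36))]
```

With the lever held, the jaw front is at 81 mm, 45 mm from its start and against the sleeve. The sleeve did not move, so it is home. The tab, from three measurements, is at about (0.6525, -0.2445, 0.099).

>>> send_rows:
  increments:
    - {"gripper":1,"linear":[0,0,0.025],"delta_rot":[0,0,0]}
    - {"gripper":1,"linear":[0,0,0.06],"delta_rot":[0,0,0]}
    - {"gripper":1,"linear":[0.02,-0.006,0.075],"delta_rot":[0,0,0]}
    - {"gripper":1,"linear":[0.065,-0.021,0.075],"delta_rot":[0,0,0]}
    - {"gripper":1,"linear":[0.11,-0.035,0.075],"delta_rot":[0,0,0]}
    - {"gripper":1,"linear":[0.155,-0.049,0.075],"delta_rot":[0,0,0]}
    - {"gripper":1,"linear":[0.185,-0.059,0.075],"delta_rot":[0,0,0]}
    - {"gripper":1,"linear":[0.193,-0.0615,0.075],"delta_rot":[0,0,0]}

```text
clock: 16.0
position: [0.6602, -0.2473, 0.1739]
ee_rot: [0.002, 0.146, 0.989, -0.0]
contact_force: [0.1, 0.4, 0.1]
width: -0.0002
gripper_force: 0.0
```

>>> send_rows:
  increments:
    - {"gripper":1,"linear":[0,0,0],"delta_rot":[0,0,0]}
    - {"gripper":1,"linear":[0,0,-0.03],"delta_rot":[0,0,0]}
    - {"gripper":1,"linear":[0,0,-0.055],"delta_rot":[0,0,0]}
    - {"gripper":1,"linear":[0,0,-0.06],"delta_rot":[0,0,0]}
    - {"gripper":1,"linear":[0,0,-0.06],"delta_rot":[0,0,0]}

```text
clock: 16.5
position: [0.6544, -0.2454, 0.1149]
ee_rot: [-0.001, 0.146, 0.989, 0.0]
contact_force: [-1.1, -0.5, 0.1]
width: -0.0
gripper_force: 0.0
```

Now press the tab down in stages, following its drift.

>>> send_rows:
  increments:
    - {"gripper":1,"linear":[0,0,-0.01],"delta_rot":[0,0,0]}
    - {"gripper":1,"linear":[0.001,0,-0.018],"delta_rot":[0,0,0]}
    - {"gripper":1,"linear":[0.004,-0.001,-0.024],"delta_rot":[0,0,0]}
    - {"gripper":1,"linear":[0.006,-0.002,-0.028],"delta_rot":[0,0,0]}
    - {"gripper":1,"linear":[0.006,-0.002,-0.03],"delta_rot":[0,0,0]}
    - {"gripper":1,"linear":[0.006,-0.002,-0.03],"delta_rot":[0,0,0]}

```text
clock: 17.1
position: [0.6654, -0.2489, 0.0876]
ee_rot: [0.004, 0.146, 0.989, -0.001]
contact_force: [3.3, 0.1, 5.4]
width: 0.0005
gripper_force: 2.4
```

>>> send_rows:
  increments:
    - {"gripper":1,"linear":[0,0,-0.002],"delta_rot":[0,0,0]}
    - {"gripper":1,"linear":[0,0,-0.003],"delta_rot":[0,0,0]}
    - {"gripper":1,"linear":[0,0,-0.003],"delta_rot":[0,0,0]}
    - {"gripper":1,"linear":[0,0,-0.003],"delta_rot":[0,0,0]}
    - {"gripper":1,"linear":[0,0,-0.003],"delta_rot":[0,0,0]}
    - {"gripper":1,"linear":[0,0,-0.003],"delta_rot":[0,0,0]}
    - {"gripper":1,"linear":[0,0,-0.003],"delta_rot":[0,0,0]}

```text
clock: 17.8
position: [0.6665, -0.2492, 0.0855]
ee_rot: [0.006, 0.147, 0.989, -0.001]
contact_force: [5.7, -0.8, 5.2]
width: 0.0002
gripper_force: 2.9
```

```bash
python3 cmp.py rel >/dev/null; python3 prof.py pics/rel.png | sed 's/np.[a-z0-9]*//g' | cut -c1-900; python3 look.py r1
```

```text
pics/rel.png axis top: [((35.0), 'g>p'), ((78.5), 'p>b'), ((116.0), 'b>g')]
 prong 0.019 [((3.5), (-29)), ((4.0), (-34)), ((4.5), (-35)), ((5.0), (-32)), ((5.5), (-27)), ((14.5), (27)), ((16.5), (28)), ((17.0), (45)), ((17.5), (57)), ((18.0), (68)), ((18.5), (67)), ((19.0), (54)), ((19.5), (43)), ((20.0), (29)), ((35.0), (-41)), ((35.5), (-54)), ((36.0), (-65)), ((36.5), (-69)), ((37.0), (-61)), ((37.5), (-49)), ((38.0), (-30)), ((119.0), (-26))]
 prong -0.019 [((22.0), (30)), ((22.5), (41)), ((23.0), (52)), ((23.5), (62)), ((24.0), (76)), ((24.5), (82)), ((25.0), (84)), ((25.5), (80)), ((26.0), (71)), ((26.5), (63)), ((27.0), (50)), ((27.5), (36)), ((34.0), (-27)), ((34.5), (-38)), ((35.0), (-45)), ((35.5), (-54)), ((36.0), (-56)), ((36.5), (-48)), ((37.0), (-39)), ((52.0), (32)), ((52.5), (37)), ((53.0), (38)), ((53.5), (35)), ((54.0), (33)), ((54.5), (31)), ((55.0), (30)), ((55.5), (28)), ((71.5), (-28)), ((72.0), (-36)), ((72.5), (-42)), ((73.0), (-49)), ((73.5), (-52)), ((74.0), (-54)), ((74.5), (-50)), ((75.0), (-38)), ((82.5), (33)), ((83.0), (56)), ((83.5), (68)), ((84.0), (69)), ((84.5), (60)), ((85.0), (45)), ((85.5), (28)), ((88.5), (34)), ((89.0), (26)), ((93.0), (-32)), ((93.5), (-36)), ((94.0), (-33)), ((96.5), (33)), ((97.0), (36)), ((97.5), (31)), ((118.5), (-26)), ((119.0), (-46)), ((119.5), (-60)), ((120.0), (-6
[ 0.66646871 -0.24922937  0.08551442] [ 4.70168755 -0.36239106  5.42571327]
```

View pics/r1.png

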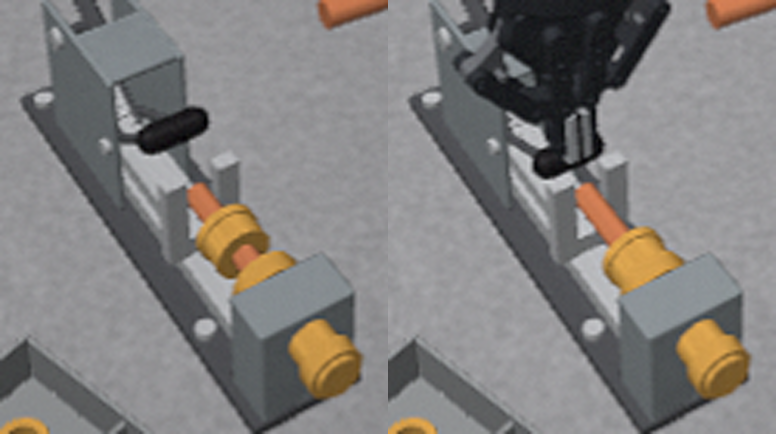

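The jaw is fully back, with its prong front at 36 mm as at the start, and the sleeve is unchanged at 78.5 mm. Now lift clear.

>>> send_rows:
  increments:
    - {"gripper":1,"linear":[0,0,0.012],"delta_rot":[0,0,0]}
    - {"gripper":1,"linear":[0,0,0.03],"delta_rot":[0,0,0]}
    - {"gripper":1,"linear":[0,0,0.07],"delta_rot":[0,0,0]}
    - {"gripper":1,"linear":[0,0,0.12],"delta_rot":[0,0,0]}
    - {"gripper":1,"linear":[0,0,0.17],"delta_rot":[0,0,0]}
    - {"gripper":1,"linear":[0,0,0.19],"delta_rot":[0,0,0]}
    - {"gripper":1,"linear":[0,0,0.19],"delta_rot":[0,0,0]}
    - {"gripper":1,"linear":[0,0,0.19],"delta_rot":[0,0,0]}

```text
clock: 18.7
position: [0.6613, -0.2478, 0.2722]
ee_rot: [-0.001, 0.146, 0.989, 0.0]
contact_force: [0.5, -0.0, -0.2]
width: -0.0003
gripper_force: 0.0
```

```bash
python3 cmp.py fin >/dev/null; python3 prof.py pics/fin.png | sed 's/np.[a-z0-9]*//g' | cut -c1-500; python3 -c "
from rig import *
s=get_state();print(s['position'],s['contact_force'],s['clock'])"
```

```text
pics/fin.png axis top: [((35.0), 'g>p'), ((78.5), 'p>b'), ((115.5), 'b>g')]
 prong 0.019 [((2.5), (41)), ((3.0), (63)), ((3.5), (79)), ((4.0), (88)), ((4.5), (87)), ((5.0), (78)), ((5.5), (62)), ((6.0), (46)), ((6.5), (31)), ((35.0), (-41)), ((35.5), (-55)), ((36.0), (-66)), ((36.5), (-69)), ((37.0), (-63)), ((37.5), (-50)), ((38.0), (-29)), ((119.0), (-26))]
 prong -0.019 [((1.0), (41)), ((1.5), (54)), ((2.0), (60)), ((2.5), (65)), ((3.0), (69)), ((3.5), (61)), ((4.0), (46)), ((34.5), (-36)), ((35.0), (-44)), ((35.5), (-54)), ((36.0), (-57)), ((36.5), (-50)), ((37.0), (-39)), ((52.0), (34)), ((52.5), (39)), ((53.0), (42)), ((53.5), (38)), ((54.0), (35)), ((54.5), (32)), ((55.0), (28)), ((55.5), (26)), ((71.5), (-28)), ((72.0), (-37)), ((72.5), (-44)), ((73.0), (-52)), ((73.5), (-54)), ((74.0), (-53)), ((74.5), (-48)), ((75.0), (-35)), ((82.5), (35))
[ 0.66088342 -0.24761662  0.27072885] [-0.02124184  0.22352095 -0.23305907] 18.75
```

```bash
python3 -c "
from rig import sign_off
print(sign_off())"
```

```text
the job is handed in; nothing more can be done
None
```

The job is handed in: the camera measurements show the sleeve home against the shoulder and the jaw fully back, with the arm clear of the press, after about 19 s of the 45 s allowed.

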